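# Take the pocket depth of a riveting nest with the stand depth gauge

### The arm

A 7-joint arm with a two-finger parallel gripper is mounted at the origin on the work surface. World frame = base frame: x ahead of the robot, y to its left, z up, the work surface at z = 0. Lengths are in m, angles in rad, forces in N, time in s.
With the tool pointing down it reaches from about 0.425 to 0.875 m from the base axis. Payload 4.7 kg.
Tool frame: the origin (TCP) lies at the very end of the fingers, on their centre line; the grasp point (between the pads) lies behind it (ctrl.grip_depth is the z of the grasp point in the tool frame, in m); z points along the fingers, y is the line along which they close (so a half turn about z gives the same grasp; the last joint's range is limited). The gripper opens to 85 mm and grips with 20 to 120 N. Pads are 22 mm wide; open, the fingers measure 114 mm over their backs; the gripper's body (76 mm by 85 mm) begins 54 mm behind the grasp point. The pads swing forward as they close: fully open they stand 13 mm farther back than shut.
Start: joints at [-1.16, 0.321, -0.07, 1.45, 0.023, 1.371, -0.057], TCP at [0.251, 0.6, 0.231] pointing down, gripper open.
Joint ranges: [-2.86, 2.86], [-0.3, 2.09], [-1.38, 1.24], [0.06, 2.45], [-1.56, 4.7], [0.09, 2.05], [-2.69, 2.69]. Speed limits (rad/s): [2.57, 2.57, 3.14, 3.14, 3.14, 3.14, 3.14].

### API

Orientations are given as a rotation vector (axis times angle).
In Python, from station import ctrl gives the robot as it stands.
- The arm moves only by the tool send_rows, never from a script. Its argument "moves" is a list that holds one entry, the list of rows, each a list of 7 numbers: the shift along the tool's x, y, z scaled (see below), then the turn, a rotation vector about the tool's x, y, z scaled (see below), then the closure, from 0 (fully open) to 1 (shut). In form: [[[dx, dy, dz, ax, ay, az, claw], ...]]. A call has 1 to 5 rows; each row shifts and turns the commanded pose from where the row before left it, along the tool's axes as they then stand; what a row does not reach is not made up. The controller multiplies each number of a shift by 4 cm and each number of a turn by 5 degrees. A row lasts 1/12 s, in which the tool goes at most 41.7 mm and 7.16 degrees, less where a joint would pass 70% of its speed; a pose out of reach is approached as far as the arm can. A call with a number of a shift or a turn outside -1 to 1 is refused whole. A call with a gripper value outside its range is refused whole. The fingers move at their own pace and stop on an object; "force" is the grip in N (left out, the last holds). Time passes only in rows, so rows that do not move let the fingers close. It gives the time, the measured TCP pose, the force, the opening and the grip force at its end, in the units of the state.
- ctrl.read_state(): the state, without advancing time (a new reading comes with each control period).
- ctrl.grab_frame(name): name is "side" or "top" or "wrist"; returns a dict with "color" (420x560x3 uint8, red, green, blue), "K" (3x3 intrinsics, pixels), "eye" and "attitude" of the camera in the world; the wrist camera has in their place "T_tool_cam" (4x4, takes a point from camera to tool coordinates, whose origin is the TCP and whose axes are the flange's). Camera axes: x right, y up, looking along -z (the intrinsics and any distortion apply to the point x, -y, -z); pixel columns grow to the right and rows downward; lengths in m; the calibration is good to about 2 mm. A picture is of the moment at which its call begins: read the wrist's pose just before it. There is no depth.
- ctrl.close_job(): hands the job in; it is judged then, once.
Trained networks look in a picture, given as the dict that the camera call returned (one of the last four; its "shot" number tells which), for a name from the list of things; names that differ only in an ending like _2 or _b are one class to them, and where a whole thing is asked for, a point or a joint stands for the part that bears it (a point fixed in the world has none). Each returns a list of dicts, best first, with "score" (0 to 1); they miss things now and then, are a little off and sometimes report something else, mostly with a low value. They report only what shows in the picture. A call takes as long as a camera call. They do not tell look-alikes from the thing itself.
- ctrl.search_frame(picture, query): "point" ([column, row] in pixels, amid what is visible of it).
- ctrl.silhouettes(picture, query): "mask" (420x560 bool, what is visible of it) and "point" ([column, row] in pixels, amid what is visible of it).
- ctrl.place_of(picture, query): "point" ([column, row] in pixels: a listed point, or the origin of a listed thing).
The state is a dict: "clock": time; "joint_positions": joint angles; "joint_velocities": joint speeds; "joint_efforts": joint torques, N m; "ee_pos": TCP position; "eef_rot": TCP orientation; "wrist_force": force on the tool from outside, world axes, zero at the start; "ft_torque": the same for the moment, N m; "width": finger opening in m; "grip_force": force on a finger pad.
Only numpy, scipy, OpenCV 4.12 (cv2) and the standard library are available. Lean on these libraries where they do the work, as an engineer would, in place of code of your own. Each camera call takes 0.05 s, during which the arm holds its last target. There are 200 camera calls.

### The job

Slide the green nest between the gauge stand's rails until it sits fully home against the back stop. Then lower the gauge's probe gently by its black knob until the tip touches the bottom of the nest's pocket, and only then press the red lock lever down flat, leaving the probe on the bottom. Leave the other things on the table where they are.

Things in the scene. Friction and masses are not known exactly. Their poses are not given: they have to be found in the camera images.
- stand: depth-gauge stand bolted to the table, fixed while you work. Origin on the table, exactly below the vertical probe axis; x points from its open mouth to its back stop (away from the robot), y left, z up
- stop_face (a point): middle of the back stop's face, 35 mm ahead (stand x) of the probe axis, 10 mm above the table. Two slippery white plastic rails 20 mm high, inner faces at stand y = +-43 mm, run from the stop to stand x = 0; from there to x = -60 mm they flare outwards at 15 degrees to a mouth 118 mm wide
- head_top (a point): middle of the top of the brass bush (159 mm high) the probe slides in. The cream head spans stand x -11 to +114, y +-22, z 115 to 155 mm, on a column at x = +95 mm whose cap reaches z = 165 mm; only the probe and the raised lever are higher
- nest_center (a point): centre (25 mm above the table) of the loose green plastic nest, 130 mm long (its x, front end goes in first), 80 wide, 50 high, about 0.6 kg, lying before the mouth. A round pocket 50 mm across is in its top, 30 mm ahead of this point. Fully home its front face touches the stop: this point at stand x = -30 mm, y = 0 (3 mm side play), pocket under the probe
- pocket_floor (a point): centre of the top face of the brass disc, 46 mm across, that is the bottom of the nest's pocket; 12 to 33 mm above the table, different each time; it does not give under a gentle push
- probe_tip (a point): lower end of the probe, a steel rod 12 mm thick (9 mm at the tip), on the stand's vertical axis; at the start 62 to 86 mm above the table, clear of the nest's top
- probe_knob (a point): centre of the black round knob on top of the probe, 30 mm across, 28 mm high, axis vertical; always 192 mm above the tip. The slide is stiff: it takes about 4 N down (7 N up) to move and stays where it is left
- probe (a joint): travel of the probe in m: 0 fully raised (tip 90 mm above the table), growing as it goes down, at most 0.085
- lock_tip (a point): point on the upper face of the red lock lever, 80 mm out from its hinge (it ends at 87 mm; 18 mm wide, 8 thick). It starts raised 32 to 46 degrees, takes about 3 to 6 N to press at its outer half, and stays where it is left
- lock_hinge (a point): hinge of the lock lever, at stand x = 0, y = +28 mm, z = 135 mm; its axis is parallel to the stand's x, and the lever points to the stand's +y. Level (upper face 139 mm above the table) is locked
- lock (a joint): lock lever angle in rad: 0 fully raised (46 degrees above level), 0.8 level, against its stop, locked; once locked the rod is clamped
- spare: blue block like the green one (130 x 80 x 50 mm), a bystander; its origin is the centre of its underside
- cup: open steel cup, 72 mm across, 60 mm high, a bystander; origin at the centre of its underside
- driver: screwdriver lying on the table, a bystander
- spanner: spanner lying on the table, a bystander
- oil: yellow plastic bottle, 56 mm across, 130 mm high, a bystander; origin at the centre of its underside
- blowgun: yellow air-blow pistol lying flat, a bystander
- bin: red open bin 160 x 110 x 60 mm, a bystander; origin at the centre of its underside
- nest: the same green nest as a body; its origin is the centre of its underside, 25 mm below nest_center
- pad: the brass disc as a body, 4 mm thick; its origin is the centre of its underside
Things that resemble listed ones, but are neither listed nor needed, are in the scene too. Of the things that look like the nest, the smallest one is meant.

How it is judged:
On the way, in this order (a step that is already met when the one before it is completed fails the run):
1. the green nest is fully home between the rails, with the probe still clear above it (x of nest_center in the frame of stand between -0.034 and -0.026 m and y of nest_center in the frame of stand between -0.006 and 0.006 m and angle between the x axis of nest_center and the x axis of stand, either way round below 0.08 rad and angle between nest_center's own z axis and vertical below 0.05 rad and height (world z) of probe_tip above 0.051 m), for 0.2 s.
2. the probe tip has touched the bottom of the pocket while the lock was still open (z of probe_tip in the frame of pocket_floor below 0.002 m and horizontal distance between probe_tip and pocket_floor below 0.012 m and contact force between probe and pad above 0.3 N and value of joint lock below 0.45 rad), for 0.05 s.
3. the lock lever is down flat with the probe on the bottom (z of probe_tip in the frame of pocket_floor below 0.002 m and horizontal distance between probe_tip and pocket_floor below 0.012 m and value of joint lock above 0.68 rad), for 0.2 s.
At the end, for the whole second after the job is handed in: The nest is home within 4 mm of the back stop, centred within 6 mm and straight within 0.08 rad; the probe tip is within 2 mm of the pocket's bottom; the lock lever is down within 0.12 rad of level; all is at rest (all of step 3 and x of nest_center in the frame of stand between -0.034 and -0.026 m and y of nest_center in the frame of stand between -0.006 and 0.006 m and angle between the x axis of nest_center and the x axis of stand, either way round below 0.08 rad and angle between nest_center's own z axis and vertical below 0.05 rad and linear speed of nest below 0.01 m/s); the robot touches nothing.
It fails at once if the probe is rammed into the pocket's bottom (over 45 N) (contact force between probe and pad above 45 N).
It fails at once if a bystander is moved more than 30 mm (distance of any of spare, cup, driver, spanner, oil, blowgun, bin from where it was at the start of the episode above 0.03 m).
It also fails if it takes over 58 s, if anything falls off the work surface, if the arm or the gripper's body presses on something with over 40 N, if the wrist force passes 120 N, or if a joint passes its speed limit or range.

## Working session

There is one attempt and no reset: what is moved stays moved. The work goes in short steps, Python scripts to look and compute and a tool call to move; the robot and the scene stay as the last step left them, time stands still between calls to the robot, and variables do not carry over. Pictures are saved under pics/ and viewed, at most 10 in all, crops included, and the job is handed in when it is done.

Besides the shell and the picture viewer there is one more tool, called after "Call:" as name(argument=value, ...) on one line, values as JSON. send_rows: Moves the arm, as the interface text tells. Shifts and turns lie within -1 to 1; 1 stands for 4 cm of shift or 5 degrees of turn. Its arguments: {"type":"object","properties":{"moves":{"type":"array","items":{"type":"array","items":{"type":"array","items":{"type":"number"}}}},"force":{"type":"number"}},"required":["moves"]}

```bash
ls; mkdir -p pics
cat > h.py <<'E'
import numpy as np, cv2
from scipy.spatial.transform import Rotation as R
from station import ctrl
def cam(f):
    if 'eye' in f:
        A=np.array(f['attitude'],float)
        A=A if A.shape==(3,3) else R.from_rotvec(A).as_matrix() if A.size==3 else None
        return np.array(f['eye']),A
    s=f['state']; T=np.eye(4);T[:3,:3]=R.from_rotvec(s['eef_rot']).as_matrix();T[:3,3]=s['ee_pos']
    M=T@np.array(f['T_tool_cam']); return M[:3,3],M[:3,:3]
def grab(n):
    s=ctrl.read_state(); f=ctrl.grab_frame(n); f['state']=s; return f
def ray(f,p):
    e,A=cam(f); d=np.linalg.inv(f['K'])@[p[0],p[1],1]; d=A@(d*[1,-1,-1]); return e,d
def onz(f,p,z):
    e,d=ray(f,p); return e+d*(z-e[2])/d[2]
def proj(f,X):
    e,A=cam(f); c=A.T@(np.array(X)-e); u=f['K']@(c*[1,-1,-1]); return u[:2]/u[2]
def tri(obs):
    a=np.zeros((3,3));b=np.zeros(3)
    for f,p in obs:
        e,d=ray(f,p); d=d/np.linalg.norm(d); P=np.eye(3)-np.outer(d,d); a+=P;b+=P@e
    return np.linalg.solve(a,b)
def save(f,n): cv2.imwrite('pics/'+n,f['color'][:,:,::-1])
E
python3 - <<'E'
from h import *
np.set_printoptions(precision=3,suppress=True)
s=ctrl.read_state();print(s, ctrl.grip_depth)
F={n:grab(n) for n in('side','top')}
for n,f in F.items():
    save(f,n+'.png'); print(n,{k:(np.shape(v)if k in('color',) else v) for k,v in f.items() if k!='state'})
    for q in ['stop_face','head_top','nest_center','probe_knob','probe_tip','lock_tip','lock_hinge','stand','pocket_floor','spare','cup','driver','spanner','oil','blowgun','bin']:
        print(q,[(np.round(d['point'],1),round(d['score'],2)) for d in ctrl.place_of(f,q)][:4])
E
```

```text
pics
{'clock': 0.0, 'joint_positions': array([-1.16 ,  0.322, -0.07 ,  1.452,  0.023,  1.371, -0.057]), 'joint_velocities': array([ 0.   , -0.001, -0.   ,  0.001, -0.001,  0.002, -0.001]), 'joint_efforts': array([  0.   , -49.36 ,  -0.382, -31.432,   0.013,   0.012,   0.   ]), 'ee_pos': array([0.251, 0.599, 0.23 ]), 'eef_rot': array([-0.619, -3.08 ,  0.003]), 'wrist_force': array([0.057, 0.083, 0.881]), 'ft_torque': array([ 0.002, -0.077,  0.028]), 'grip_force': 0.0, 'width': 0.08520846863083051} -0.0187
side {'color': (420, 560, 3), 'K': array([[402.235,   0.   , 278.02 ],
       [  0.   , 402.235, 205.037],
       [  0.   ,   0.   ,   1.   ]]), 'eye': array([ 0.071, -0.876,  0.941]), 'attitude': array([ 0.872, -0.196, -0.464]), 'shot': 1}
stop_face [(array([345.6, 237.6]), 0.63), (array([333.4, 203.6]), 0.34)]
head_top [(array([343.1, 202.9]), 0.58), (array([271.6, 175.6]), 0.31)]
nest_center [(array([239.5, 306.8]), 0.91), (array([224.4, 236.8]), 0.87), (array([303.2, 256.7]), 0.64)]
probe_knob [(array([344.1, 177.2]), 0.6), (array([305.2, 329. ]), 0.53), (array([307.1, 249.3]), 0
[... 1094 characters left out ...]
]), 0.31)]
probe_tip [(array([314. , 138.7]), 0.48)]
lock_tip [(array([281.9, 126.8]), 0.55), (array([159.3, 151.8]), 0.41)]
lock_hinge [(array([303. , 129.7]), 0.63), (array([310.9, 128.8]), 0.34)]
stand [(array([310.6, 146.7]), 0.63)]
pocket_floor [(array([366.8, 281.6]), 0.83), (array([237.3, 261.9]), 0.7), (array([317.5, 180.1]), 0.62), (array([258.5, 188.2]), 0.55)]
spare [(array([367.8, 176.2]), 0.63), (array([316. , 179.7]), 0.31)]
cup [(array([258.9, 184.7]), 0.61)]
driver [(array([137.4, 233. ]), 0.61)]
spanner [(array([132.7, 198.8]), 0.91), (array([138.7, 232.4]), 0.23)]
oil [(array([418.3, 189.3]), 0.97)]
blowgun [(array([398.1, 235.8]), 0.65)]
bin [(array([161.9, 149.6]), 0.79)]
```

Run:
```python
import cv2,numpy as np
a=cv2.imread('pics/side.png');b=cv2.imread('pics/top.png')
cv2.imwrite('pics/s2.png',cv2.resize(a[140:380,150:430],(700,600),interpolation=3))
cv2.imwrite('pics/t2.png',cv2.resize(b[80:320,110:430],(800,600),interpolation=3))
```

```text
(no output)
```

View pics/t2.png

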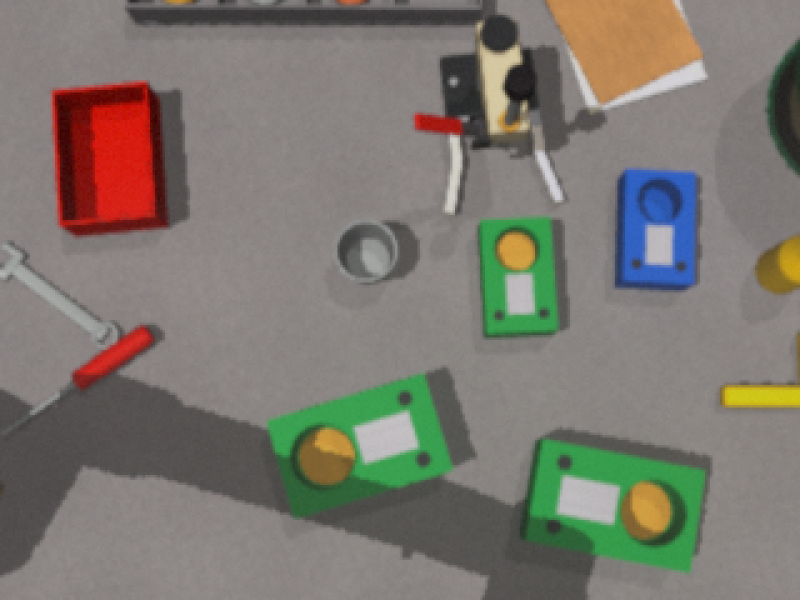

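View pics/s2.png

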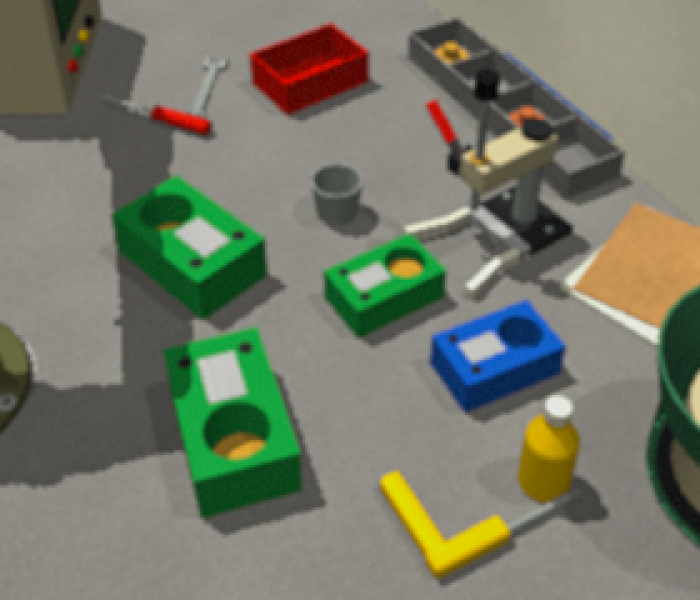

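Run:
```python
from h import *
from scipy.optimize import least_squares
np.set_printoptions(precision=4,suppress=True)
F={n:grab(n) for n in('side','top')}
S=F['side'];T=F['top']
print('knob',tri([(S,(344.8,173.6)),(T,(318,113))]),'cap',onz(T,(309.2,93.2),.165),onz(S,(365.2,191.6),.165))
obs=[(T,(290,164.8),(-.06,.061,.02)),(T,(334,160),(-.06,-.061,.02)),(T,(309.2,93.2),(.095,0,.165)),
(S,(312.8,232),(-.06,.061,.02)),(S,(338.8,256),(-.06,-.061,.02)),(S,(365.2,191.6),(.095,0,.165)),
(T,(318,113),(0,0,None)),(S,(344.8,173.6),(0,0,None)),(T,(305.3,130.6),(.035,0,.01)),(S,(345.6,237.6),(.035,0,.01))]
def W(q,m):
    c,s=np.cos(q[2]),np.sin(q[2]); return [q[0]+c*m[0]-s*m[1],q[1]+s*m[0]+c*m[1],q[3] if m[2] is None else m[2]]
r=least_squares(lambda q:np.concatenate([proj(f,W(q,m))-p for f,p,m in obs]),[.7,-.1,0,.27],loss='soft_l1')
print(r.x,np.round(r.fun.reshape(-1,2),1))
# nest: green blob
for n,f,box in(('top',T,(295,160,340,220)),('side',S,(270,225,335,280))):
    h=cv2.cvtColor(f['color'],cv2.COLOR_RGB2HSV); m=cv2.inRange(h,(45,100,40),(80,255,255)); k=np.zeros_like(m);k[box[1]:box[3],box[0]:box[2]]=255;m&=k
    m=cv2.morphologyEx(m,cv2.MORPH_CLOSE,np.ones((25,25))) 
    if n=='top':
        c=max(cv2.findContours(m,0,2)[0],key=cv2.contourArea); b=cv2.boxPoints(cv2.minAreaRect(c)); print(b); P=np.array([onz(f,p,.05) for p in b]);print(P,P.mean(0))
    for d in ctrl.silhouettes(f,'nest'): print(n,d['point'],d['score'],d['mask'].sum())
```

```text
knob [ 0.6771 -0.1115  0.2681] cap [ 0.7672 -0.0993  0.165 ] [ 0.7712 -0.107   0.165 ]
[ 0.6776 -0.1117  0.1181  0.2675] [[ 1.7 -0.3]
 [-0.7 -0.3]
 [ 0.5 -1.7]
 [-0.7  1. ]
 [-2.4 -1.3]
 [-1.1 -1.2]
 [ 0.4 -1. ]
 [-0.5  0.4]
 [ 2.8  1.3]
 [ 0.1 -3.8]]
[[300.8828 168.0069]
 [330.1345 166.2862]
 [332.8586 212.5966]
 [303.6069 214.3172]]
[[ 0.5935 -0.0829  0.05  ]
 [ 0.5986 -0.1658  0.05  ]
 [ 0.4667 -0.1709  0.05  ]
 [ 0.4618 -0.0894  0.05  ]] [ 0.5302 -0.1273  0.05  ]
top [353.3, 279.9] 0.9 2897
top [253.6, 256.3] 0.84 2740
top [319.9, 193.1] 0.82 1357
top [318.9, 180.1] 0.66 210
side [238.7, 310.7] 0.95 2977
side [223.2, 239.0] 0.91 2141
side [344.4, 180.8] 0.73 212
```

View pics/side.png

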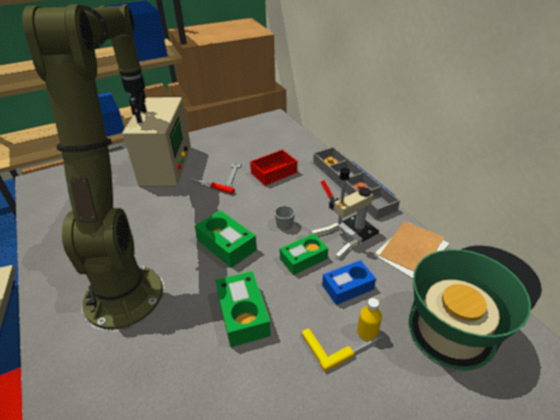

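Run:
```python
from h import *
np.set_printoptions(precision=3,suppress=True)
S=grab('side');s=S['state']
print(proj(S,s['ee_pos']),[onz(S,p,0) for p in((176,185),(125,170))])
M=R.from_rotvec(s['eef_rot']).as_matrix();print(M)
w=grab('wrist');print(w['T_tool_cam'],w['K'])
```

```text
[142.198 120.372] [array([0.298, 0.458, 0.   ]), array([0.141, 0.668, 0.   ])]
[[-0.922  0.386  0.   ]
 [ 0.386  0.922  0.   ]
 [-0.     0.    -1.   ]]
[[-0.001  0.96   0.28   0.071]
 [ 1.     0.001  0.002  0.001]
 [ 0.001  0.28  -0.96  -0.143]
 [ 0.     0.     0.     1.   ]] [[357.211   0.    273.402]
 [  0.    357.211 210.195]
 [  0.      0.      1.   ]]
```

Call:
send_rows(moves=[[[0,0,-1,0,0,0,0],[0,0,-1,0,0,-1,0],[0,0,0,0,0,-1,0],[0,0,0,0,0,-1,0],[0,0,0,0,0,-1,0]]])

```text
clock: 2.42
ee_pos: [0.2514, 0.5999, 0.3126]
eef_rot: [0.068, 3.14, 0.003]
wrist_force: [-0.5, 0.4, 0.4]
width: 0.0854
grip_force: 0.0
```

Call:
send_rows(moves=[[[-0.7,-0.7,0,0,0,-1,0],[-0.7,-0.7,0,0,0,0,0],[-0.7,-0.7,0,0,0,0,0],[-0.7,-0.7,0,0,0,0,0],[-0.7,-0.7,0,0,0,0,0]]])

```text
clock: 2.83
ee_pos: [0.3953, 0.4612, 0.3116]
eef_rot: [-0.062, 3.141, 0.001]
wrist_force: [-0.0, 0.5, 0.0]
width: 0.0855
grip_force: 0.0
```

Call:
send_rows(moves=[[[-0.1,-1,0,0,0,0,0],[-0.1,-1,0,0,0,0,0],[-0.1,-1,0,0,0,0,0],[-0.1,-1,0,0,0,0,0],[-0.1,-1,0,0,0,0,0]]])

```text
clock: 3.25
ee_pos: [0.4221, 0.2616, 0.3115]
eef_rot: [-0.062, 3.141, 0.001]
wrist_force: [0.6, -1.0, 0.6]
width: 0.0856
grip_force: 0.0
```

Call:
send_rows(moves=[[[-0.1,-0.98,0,0,0,0,0],[-0.1,-0.98,0,0,0,0,0],[-0.1,-0.98,0,0,0,0,0],[-0.1,-0.98,0,0,0,0,0],[-0.1,-0.98,0,0,0,0,0]]])

```text
clock: 3.67
ee_pos: [0.4497, 0.0666, 0.3117]
eef_rot: [-0.062, 3.14, 0.001]
wrist_force: [1.8, 0.5, 0.3]
width: 0.0853
grip_force: 0.0
```

Call:
send_rows(moves=[[[-0.1,-0.98,0,0,0,0,0],[-0.1,-0.98,0,0,0,0,0],[-0.1,-0.98,0,0,0,0,0],[-0.1,-0.98,0,0,0,0,0],[-0.1,-0.98,0,0,0,0,0]]])

```text
clock: 4.08
ee_pos: [0.4774, -0.1284, 0.3118]
eef_rot: [-0.062, 3.14, 0.001]
wrist_force: [1.0, -0.1, 0.2]
width: 0.0855
grip_force: 0.0
```

Call:
send_rows(moves=[[[0,0,0.9,0,0,-0.1,0],[0,0,0.9,0,0,0,0],[0,0,0.9,0,0,0,0],[0,0,0,0,0,0,0],[0,0,0,0,0,0,0]]])

```text
clock: 4.5
ee_pos: [0.4765, -0.1263, 0.2026]
eef_rot: [0.076, -3.137, -0.0]
wrist_force: [-0.0, -0.5, 1.0]
width: 0.0854
grip_force: 0.0
```

Run:
```python
from h import *
w=grab('wrist'); save(w,'w1.png')
for q in ['nest_center','pocket_floor','stop_face','head_top','probe_tip','lock_hinge']:
    print(q,[(np.round(d['point'],1),round(d['score'],2)) for d in ctrl.place_of(w,q)][:4])
print(w['state']['ee_pos'],w['state']['eef_rot'])
```

```text
nest_center [(array([269.8, 247.9]), 0.85)]
pocket_floor [(array([541. ,  27.1]), 0.96), (array([266.7, 274. ]), 0.57)]
stop_face []
head_top []
probe_tip []
lock_hinge []
[ 0.47648303 -0.12627389  0.20263673] [ 7.55342438e-02 -3.13745178e+00 -1.94200796e-04]
```

View pics/w1.png

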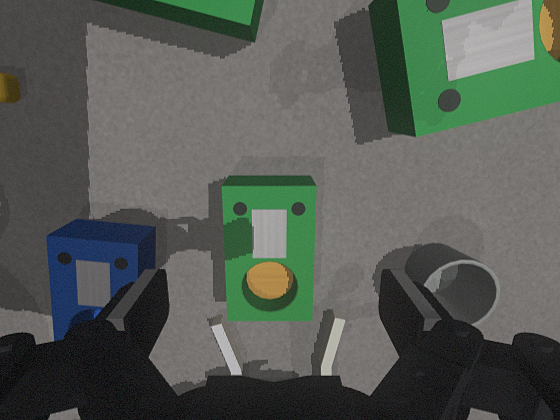

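Run:
```python
from h import *
np.set_printoptions(precision=4,suppress=True)
w=grab('wrist')
h=cv2.cvtColor(w['color'],cv2.COLOR_RGB2HSV); m=cv2.inRange(h,(45,80,95),(80,255,255)); k=np.zeros_like(m);k[165:335,200:335]=255;m&=k
m=cv2.morphologyEx(cv2.morphologyEx(m,cv2.MORPH_OPEN,np.ones((3,3))),cv2.MORPH_CLOSE,np.ones((61,61)))
c=max(cv2.findContours(m,0,2)[0],key=cv2.contourArea); a=cv2.approxPolyDP(cv2.convexHull(c),6,True)[:,0]; print(a)
P=np.array([onz(w,p,.05)[:2] for p in a.astype(float)]);print(P,P.mean(0))
print(cv2.minAreaRect((P*1000).astype(np.float32)))
print([onz(w,p,.02) for p in((221,322),(334,318),(233,375),(321,375))])
```

```text
[[316 181]
 [311 315]
 [228 315]
 [222 182]]
[[ 0.4671 -0.0907]
 [ 0.5966 -0.085 ]
 [ 0.6004 -0.1638]
 [ 0.4718 -0.1704]] [ 0.534  -0.1275]
((533.7544555664062, -127.42405700683594), (129.6125030517578, 79.76766967773438), 2.7863903045654297)
[array([ 0.6287, -0.1746,  0.02  ]), array([ 0.6181, -0.0562,  0.02  ]), array([ 0.6954, -0.1609,  0.02  ]), array([ 0.6906, -0.0637,  0.02  ])]
```

Call:
send_rows(moves=[[[-0.23,-0.1,0.6,0,0,0,0],[0,0,1,0,0,0,0],[0,0,1,0,0,0,0],[0,0,0.96,0,0,0,0],[0,0,0,0,0,0,0]]])

```text
clock: 5.32
ee_pos: [0.4814, -0.1288, 0.0547]
eef_rot: [0.076, -3.128, -0.001]
wrist_force: [-1.5, 0.7, 0.1]
width: 0.0852
grip_force: 0.0
```

Run:
```python
from h import *
w=grab('wrist'); save(w,'w2.png');print(w['state']['ee_pos'],w['state']['eef_rot'])
```

```text
[ 0.48139699 -0.1288134   0.05469634] [ 7.59246178e-02 -3.12800253e+00 -1.10805099e-03]
```

View pics/w2.png

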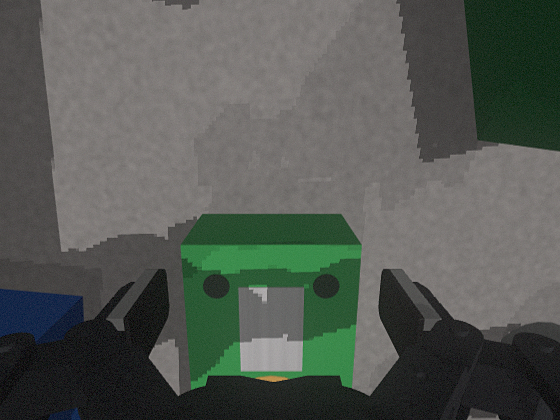

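Call:
send_rows(moves=[[[-0.1,0,0.3,0,0,0,0],[0,0,0.3,0,0,0,0],[0,0,0.3,0,0,0,0],[0,0,0.25,0,0,0,0],[0,0,0,0,0,0,0]]])

```text
clock: 5.78
ee_pos: [0.4898, -0.1294, 0.0137]
eef_rot: [0.076, -3.138, -0.001]
wrist_force: [0.2, -0.7, -0.3]
width: 0.0855
grip_force: 0.0
```

Call:
send_rows(force=40, moves=[[[0,0,0.15,0,0,0,0],[0,0,0,0,0,0,0.3],[0,0,0,0,0,0,0.3],[0,0,0,0,0,0,0.3],[0,0,0,0,0,0,0.3]]])

```text
clock: 6.2
ee_pos: [0.4908, -0.1296, 0.0087]
eef_rot: [0.076, -3.141, -0.0]
wrist_force: [0.6, 0.2, -5.9]
width: 0.0794
grip_force: 50.6
```

Call:
send_rows(moves=[[[0,0,0,0,0,-0.64,0.3],[-0.4,0,0,0,0,0,0.3],[-0.5,0,0,0,0,0,0.3],[-0.5,0,0,0,0,0,0.3],[0,0,0,0,0,0,0.3]]])

```text
clock: 6.62
ee_pos: [0.5498, -0.1231, 0.0092]
eef_rot: [-0.167, 3.135, -0.001]
wrist_force: [1.1, 0.8, -7.3]
width: 0.0793
grip_force: 54.6
```

Run:
```python
from h import *
np.set_printoptions(precision=4,suppress=True)
s=ctrl.read_state();print(s['ee_pos'],s['eef_rot'],s['wrist_force'])
f=grab('top');save(f,'top2.png');cv2.imwrite('pics/t3.png',cv2.resize(f['color'][80:230,220:420,::-1],(800,600),interpolation=3))
```

```text
[ 0.5498 -0.1231  0.0092] [-0.1666  3.1345 -0.001 ] [ 1.1058  0.7956 -7.333 ]
```

View pics/t3.png

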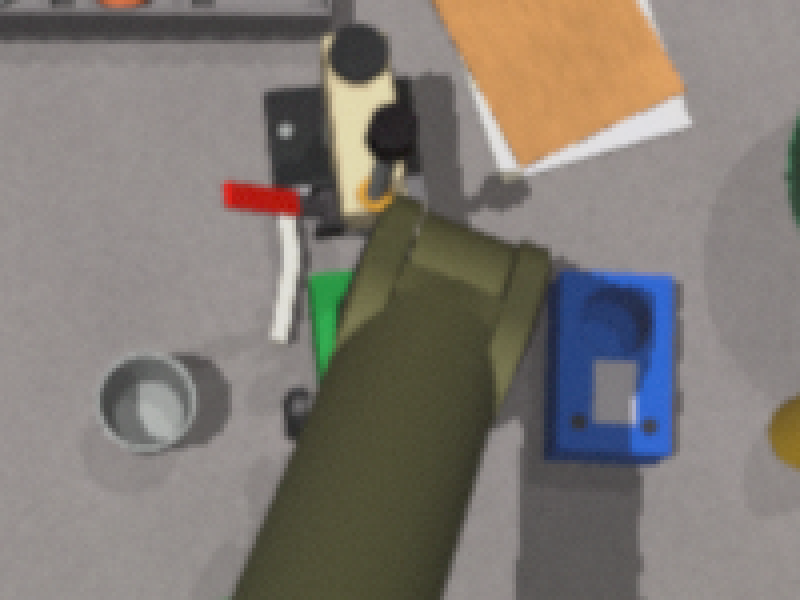

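Call:
send_rows(moves=[[[-0.2,0,0,0,0,0,0.3],[-0.25,0,0,0,0,0,0.3],[-0.2,0,0,0,0,0,0.3],[0,0,0,0,0,0,0.3],[0,0,0,0,0,0,0.3]]])

```text
clock: 7.08
ee_pos: [0.5727, -0.1213, 0.0088]
eef_rot: [-0.163, 3.137, -0.0]
wrist_force: [1.3, -0.0, -5.7]
width: 0.0796
grip_force: 54.9
```

Run:
```python
from h import *
np.set_printoptions(precision=4,suppress=True)
s=ctrl.read_state();print(s['ee_pos'],s['eef_rot'],s['wrist_force'],s['ft_torque'])
f=grab('side');cv2.imwrite('pics/s3.png',cv2.resize(f['color'][60:300,200:440,::-1],(600,600),interpolation=3))
```

```text
[ 0.5727 -0.1213  0.0088] [-0.1633  3.1366 -0.0004] [ 1.2611 -0.0373 -5.7376] [-0.0242 -0.0088 -0.0596]
```

View pics/s3.png

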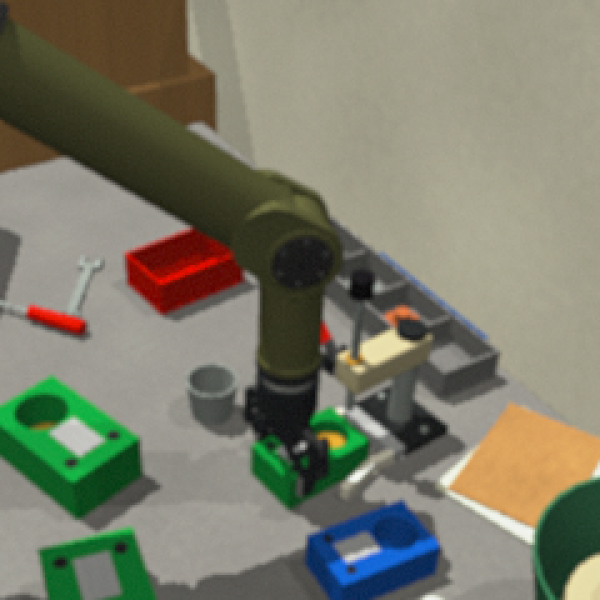

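Call:
send_rows(moves=[[[0,0,0,0,0,0,0],[0,0,0,0,0,0,0],[0,0,0,0,0,0,0],[0.3,0,0,0,0,0,0],[0.45,0,0,0,0,0,0]]])

```text
clock: 7.55
ee_pos: [0.5443, -0.1242, 0.0097]
eef_rot: [-0.165, 3.134, -0.001]
wrist_force: [0.1, -0.7, 0.3]
width: 0.0853
grip_force: 0.0
```

Call:
send_rows(moves=[[[0.5,0,0,0,0,0,0],[0.3,0,0,0,0,0,1],[0,0,-0.1,0,0,0,1],[0,0,0,0,0,0,1],[0,0,0,0,0,0,1]]])

```text
clock: 7.97
ee_pos: [0.5127, -0.1276, 0.014]
eef_rot: [-0.164, 3.134, -0.0]
wrist_force: [1.3, 0.6, 0.2]
width: 0.0388
grip_force: 0.0
```

Call:
send_rows(moves=[[[0,0,0,0,0,0,1],[0,0,0,0,0,0,1],[0,0,0,0,0,0,1],[0,0,0,0,0,0,1],[0,0,0,0,0,0,1]]])

```text
clock: 8.38
ee_pos: [0.511, -0.1277, 0.0128]
eef_rot: [0.164, -3.137, 0.0]
wrist_force: [1.1, -0.4, -0.0]
width: -0.0
grip_force: 0.0
```

Run:
```python
from h import *
np.set_printoptions(precision=4,suppress=True)
f=grab('wrist');print(f['state']['ee_pos'],f['state']['eef_rot']);save(f,'w3.png')
```

```text
[ 0.511  -0.1277  0.0128] [ 0.1637 -3.1371  0.0002]
```

View pics/w3.png

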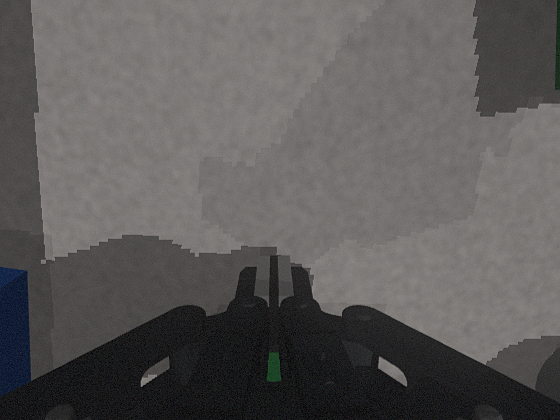

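Call:
send_rows(moves=[[[-0.4,0,0,0,0,0,1],[-0.3,0,0,0,0,0,1],[-0.3,0,0,0,0,0,1],[-0.2,0,0,0,0,0,1],[0,0,0,0,0,0,1]]])

```text
clock: 8.85
ee_pos: [0.5574, -0.1231, 0.0124]
eef_rot: [0.163, -3.133, -0.0]
wrist_force: [-3.6, -0.1, 2.3]
width: -0.0
grip_force: 1.6
```

Call:
send_rows(moves=[[[-0.1,0,0,0,0,0,1],[-0.1,0,0,0,0,0,1],[0,0,0,0,0,0,1],[0,0,0,0,0,0,1]]])

```text
clock: 9.18
ee_pos: [0.5639, -0.1227, 0.0122]
eef_rot: [0.162, -3.132, -0.001]
wrist_force: [-6.2, -1.4, 2.9]
width: 0.0001
grip_force: 3.1
```

Call:
send_rows(moves=[[[-0.05,0,0,0,0,0,1],[-0.05,0,0,0,0,0,1],[-0.05,0,0,0,0,0,1],[0,0,0,0,0,0,1]]])

```text
clock: 9.52
ee_pos: [0.5692, -0.1221, 0.0122]
eef_rot: [0.162, -3.131, -0.001]
wrist_force: [-8.3, -1.3, 5.8]
width: 0.0001
grip_force: 4.1
```

Call:
send_rows(moves=[[[-0.05,0,0,0,0,0,1],[-0.05,0,0,0,0,0,1],[0,0,0,0,0,0,1],[0,0,0,0,0,0,1]]])

```text
clock: 9.85
ee_pos: [0.572, -0.1219, 0.0122]
eef_rot: [0.161, -3.129, -0.002]
wrist_force: [-11.9, -1.1, 6.6]
width: -0.0
grip_force: 5.6
```

Call:
send_rows(moves=[[[-0.05,0,0,0,0,0,1],[-0.05,0,0,0,0,0,1],[0,0,0,0,0,0,1],[0,0,0,0,0,0,1]]])

```text
clock: 10.18
ee_pos: [0.5718, -0.1219, 0.0121]
eef_rot: [0.159, -3.121, -0.005]
wrist_force: [-22.7, -0.9, 17.5]
width: 0.0
grip_force: 11.2
```

Call:
send_rows(moves=[[[-0.05,0,0,0,0,0,1],[-0.05,0,0,0,0,0,1],[0,0,0,0,0,0,1],[0,0,0,0,0,0,1]]])

```text
clock: 10.52
ee_pos: [0.5717, -0.1219, 0.0116]
eef_rot: [0.157, -3.112, -0.007]
wrist_force: [-32.1, 0.7, 26.1]
width: 0.0001
grip_force: 16.0
```

Run:
```python
from h import *
np.set_printoptions(precision=4,suppress=True)
s=ctrl.read_state();print(s['ee_pos'],s['wrist_force'])
f=grab('side');cv2.imwrite('pics/s4.png',cv2.resize(f['color'][190:290,270:400,::-1],(780,600),interpolation=3))
```

```text
[ 0.5717 -0.1219  0.0116] [-32.0796   0.7047  26.0661]
```

View pics/s4.png

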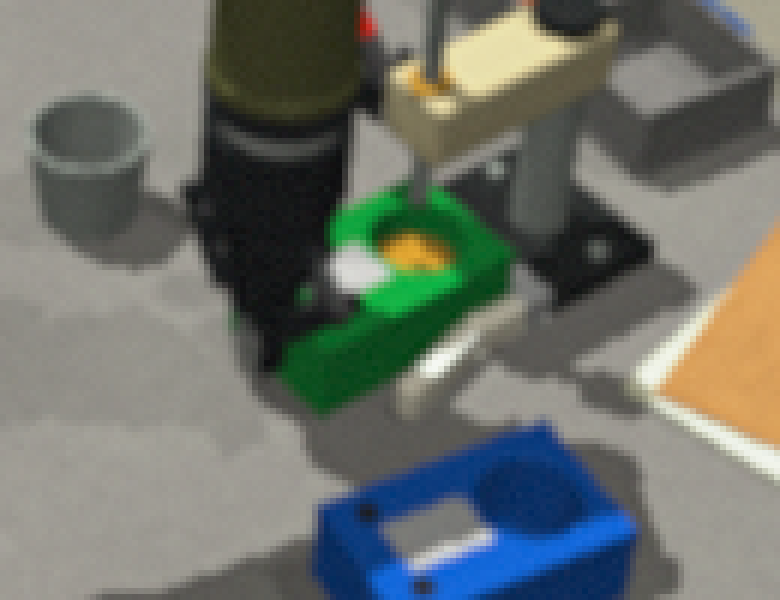

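Call:
send_rows(moves=[[[0.3,0,0,0,0,0,1],[0.8,0,0,0,0,0,1],[0.3,0,-0.9,0,0,0,1],[0,0,-1,0,0,0,1],[0,0,-1,0,0,0,1]]])

```text
clock: 10.98
ee_pos: [0.5269, -0.126, 0.1294]
eef_rot: [0.161, -3.136, -0.001]
wrist_force: [2.6, 1.2, 0.1]
width: -0.0
grip_force: 0.0
```

Call:
send_rows(moves=[[[0,0,-1,0,0,0,1],[0,0,-1,0,0,0,1],[0,0,-1,0,0,0,1],[0,0,-1,0,0,0,1],[0,0,-1,0,0,0,1]]])

```text
clock: 11.4
ee_pos: [0.5285, -0.1258, 0.3312]
eef_rot: [-0.163, 3.136, 0.001]
wrist_force: [1.3, 0.1, 0.4]
width: -0.0
grip_force: 0.0
```

Call:
send_rows(moves=[[[0,0,-0.5,0,0,0,1],[0,0,0,0,0,0,1],[0,0,0,0,0,0,1]]])

```text
clock: 11.65
ee_pos: [0.5294, -0.126, 0.35]
eef_rot: [-0.163, 3.134, 0.0]
wrist_force: [0.0, 0.3, -0.5]
width: 0.0
grip_force: 0.0
```

Run:
```python
from h import *
np.set_printoptions(precision=4,suppress=True)
s=ctrl.read_state();print(s['ee_pos'],s['eef_rot'],s['wrist_force'])
f=grab('side');g=grab('wrist')
a=cv2.resize(f['color'][150:270,280:400],(600,600),interpolation=3)
b=cv2.resize(g['color'],(800,600));cv2.imwrite('pics/w5.png',np.hstack([cv2.resize(a,(400,400)),cv2.resize(g['color'],(400,300),interpolation=3) if 0 else cv2.resize(g['color'][20:420,100:500],(400,400))])[:,:,::-1])
for n,k in(('side',f),('wrist',g)):
  for q in('probe_knob','probe_tip','head_top','lock_tip','lock_hinge','pocket_floor'):
    print(n,q,[(np.round(d['point'],1),round(d['score'],2)) for d in ctrl.place_of(k,q)][:3])
```

```text
[ 0.5294 -0.126   0.35  ] [-0.1633  3.1341  0.0001] [ 0.0304  0.2637 -0.485 ]
side probe_knob [(array([345.5, 174.8]), 0.76), (array([331. , 238.3]), 0.65)]
side probe_tip [(array([338.1, 224.9]), 0.58)]
side head_top [(array([341.7, 202.2]), 0.56)]
side lock_tip [(array([322.5, 185.7]), 0.51)]
side lock_hinge [(array([334.2, 199.8]), 0.75)]
side pocket_floor [(array([245.9, 322.5]), 0.64), (array([338.4, 232.5]), 0.6)]
wrist probe_knob [(array([269.9, 241.1]), 0.64), (array([ 47. , 148.5]), 0.54)]
wrist probe_tip [(array([391.4, 195.3]), 0.43)]
wrist head_top []
wrist lock_tip []
wrist lock_hinge []
wrist pocket_floor [(array([467.4,  16. ]), 0.55)]
```

View pics/w5.png

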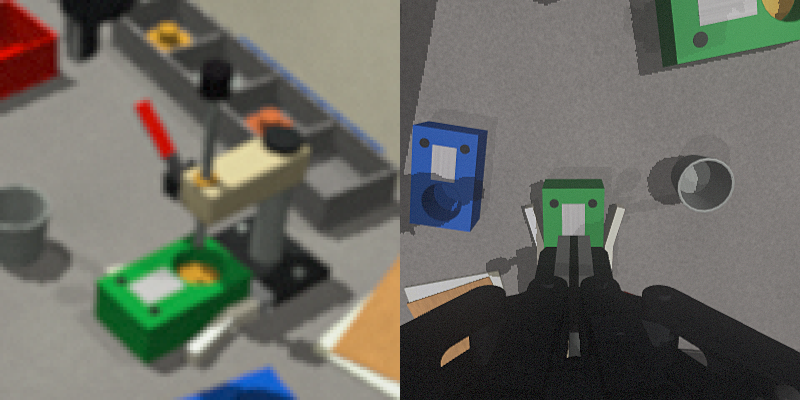

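Run:
```python
from h import *
np.set_printoptions(precision=4,suppress=True)
g=grab('wrist')
h=cv2.cvtColor(g['color'],cv2.COLOR_RGB2HSV); m=cv2.inRange(h,(45,80,95),(80,255,255)); k=np.zeros_like(m);k[195:260,225:320]=255;m&=k
m=cv2.morphologyEx(m,cv2.MORPH_OPEN,np.ones((3,3)))
for y in (204,206,208,210,212,216,220,235,240):
    c=np.where(m[y]>0)[0]
    if len(c)>5: print(y,c.min(),c.max(),onz(g,(c.min(),y),.05)[:2],onz(g,(c.max()+1,y),.05)[:2])
t=grab('top')
h=cv2.cvtColor(t['color'],cv2.COLOR_RGB2HSV)
print([(d['point'],d['score']) for q in('probe_knob','lock_tip') for d in ctrl.place_of(t,q)])
f=grab('side');d=cv2.inRange(cv2.cvtColor(f['color'],cv2.COLOR_RGB2HSV),(0,0,0),(180,255,60))[160:186,335:355]
ys,xs=np.where(d>0);print('knob px',335+xs.min(),335+xs.max(),160+ys.min(),160+ys.max())
for p in((345,174),): 
    for z in(.262,.268,.274): print(onz(f,p,z))
```

```text
208 243 303 [ 0.587  -0.1593] [ 0.5789 -0.0813]
210 242 304 [ 0.5898 -0.1604] [ 0.5814 -0.0797]
212 242 304 [ 0.5925 -0.1602] [ 0.5841 -0.0794]
216 243 303 [ 0.5977 -0.1585] [ 0.5896 -0.08  ]
220 243 303 [ 0.6031 -0.1581] [ 0.595  -0.0793]
235 243 303 [ 0.6238 -0.1564] [ 0.6155 -0.0767]
240 243 303 [ 0.6308 -0.1559] [ 0.6225 -0.0758]
[([320.1, 115.2], 0.77), ([282.5, 122.2], 0.52)]
knob px 335 354 162 183
[ 0.6845 -0.1064  0.262 ]
[ 0.6791 -0.1132  0.268 ]
[ 0.6737 -0.12    0.274 ]
```

Call:
send_rows(moves=[[[-0.9,0,0,0,0,0,1],[-1,0,0,0,0,0,1],[-1,0,0,0,0,0,1],[-0.82,0,0,0,0,0,1],[0,0,0,0,0,0,1]]])

```text
clock: 13.02
ee_pos: [0.6817, -0.1067, 0.343]
eef_rot: [0.171, -3.132, 0.001]
wrist_force: [-0.9, 1.2, -2.5]
width: -0.0002
grip_force: 0.0
```

Call:
send_rows(moves=[[[0,0,0.5,0,0,0,1],[0,0,0.5,0,0,0,1],[0,0,0.3,0,0,0,1],[0,0,0,0,0,0,1],[0,0,0,0,0,0,1]]])

```text
clock: 13.43
ee_pos: [0.6763, -0.1101, 0.2968]
eef_rot: [0.164, -3.137, -0.001]
wrist_force: [0.2, 0.8, 1.3]
width: 0.0001
grip_force: 0.0
```

Run:
```python
from h import *
np.set_printoptions(precision=4,suppress=True)
s=ctrl.read_state();print(s['ee_pos'],s['eef_rot'],s['wrist_force'])
f=grab('side');cv2.imwrite('pics/s6.png',cv2.resize(f['color'][120:260,270:410,::-1],(560,560),interpolation=3))
```

```text
[ 0.6763 -0.1101  0.2968] [ 0.1637 -3.1365 -0.0009] [0.1749 0.7615 1.2674]
```

View pics/s6.png

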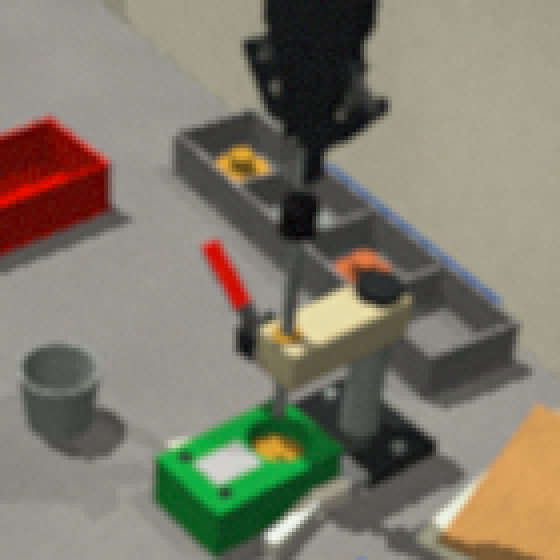

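Call:
send_rows(moves=[[[0,0,0.15,0,0,0,1],[0,0,0.15,0,0,0,1],[0,0,0.1,0,0,0,1],[0,0,0.1,0,0,0,1],[0,0,0.1,0,0,0,1]]])

```text
clock: 13.9
ee_pos: [0.6768, -0.1104, 0.2735]
eef_rot: [-0.164, 3.136, 0.0]
wrist_force: [-1.2, 0.9, 4.0]
width: 0.0001
grip_force: 2.0
```

Call:
send_rows(moves=[[[0,0,0.1,0,0,0,1],[0,0,0.1,0,0,0,1],[0,0,0.1,0,0,0,1],[0,0,0,0,0,0,1]]])

```text
clock: 14.23
ee_pos: [0.6767, -0.1104, 0.2599]
eef_rot: [0.163, -3.137, 0.0]
wrist_force: [0.5, 0.6, 0.5]
width: 0.0002
grip_force: 0.0
```

Call:
send_rows(moves=[[[0,0,0.08,0,0,0,1],[0,0,0.08,0,0,0,1],[0,0,0.08,0,0,0,1],[0,0,0.08,0,0,0,1]]])

```text
clock: 14.57
ee_pos: [0.6767, -0.1104, 0.2479]
eef_rot: [-0.163, 3.137, 0.0]
wrist_force: [-0.3, 0.5, 3.0]
width: 0.0
grip_force: 1.9
```

Run:
```python
from h import *
np.set_printoptions(precision=4,suppress=True)
s=ctrl.read_state();print(s['ee_pos'],s['wrist_force'])
f=grab('side');t=grab('top')
for q in('probe_knob','probe_tip','lock_tip','pocket_floor'): print(q,[(np.round(d['point'],1),round(d['score'],2)) for d in ctrl.place_of(f,q)][:3])
# expected
k=s['ee_pos'].copy();k[2]-=.014;print('knob expected px',proj(f,k)); k[2]-=.192;print('tip',proj(f,k))
print([onz(t,p,z) for p,z in (((282.5,122.2),.19),)])
```

```text
[ 0.6767 -0.1104  0.2479] [-0.34    0.4524  2.9588]
probe_knob [(array([343.4, 182.2]), 0.72)]
probe_tip [(array([336.5, 232.5]), 0.46)]
lock_tip [(array([339.7, 246.1]), 0.53), (array([325.7, 181. ]), 0.45)]
pocket_floor [(array([210.8, 187.2]), 0.68), (array([241.3, 320.8]), 0.59), (array([339.9, 235.9]), 0.43)]
knob expected px [342.8087 183.2392]
tip [338.0291 230.8752]
[array([ 0.6796, -0.029 ,  0.19  ])]
```

Call:
send_rows(moves=[[[0,0,0.05,0,0,0,1],[0,0,0.05,0,0,0,1],[0,0,0.05,0,0,0,1],[0,0,0.05,0,0,0,1]]])

```text
clock: 15.2
ee_pos: [0.6768, -0.1104, 0.2404]
eef_rot: [-0.163, 3.137, 0.0]
wrist_force: [0.7, 0.4, 3.7]
width: 0.0001
grip_force: 1.8
```

Call:
send_rows(moves=[[[0,0,0.05,0,0,0,1],[0,0,0.05,0,0,0,1],[0,0,0.05,0,0,0,1]]])

```text
clock: 15.45
ee_pos: [0.6769, -0.1104, 0.2367]
eef_rot: [-0.164, 3.135, 0.001]
wrist_force: [-6.0, 2.0, 20.8]
width: -0.0001
grip_force: 10.4
```

Call:
send_rows(moves=[[[0,0,0.05,0,0,0,1],[0,0,0.05,0,0,0,1]]])

```text
clock: 15.62
ee_pos: [0.6771, -0.1105, 0.2365]
eef_rot: [-0.164, 3.133, 0.002]
wrist_force: [-12.3, 3.0, 34.8]
width: 0.0004
grip_force: 17.1
```

Call:
send_rows(moves=[[[0,0,-0.25,0,0,0,1],[0,0,-0.9,0,0,0,1],[0,0,-0.8,0,0,0,1],[0,0,0,0,0,0,1],[0,0,0,0,0,0,1]]])

```text
clock: 16.03
ee_pos: [0.6777, -0.111, 0.3099]
eef_rot: [-0.163, 3.133, -0.002]
wrist_force: [0.0, 0.4, -0.4]
width: 0.0003
grip_force: 0.0
```

Call:
send_rows(moves=[[[0,0.95,0,0,0,0,1],[0,1,0,0,0,0,1],[0,0,0.4,0,0,0,1],[0,0,0.6,0,0,0,1],[0,0,0,0,0,0,1]]])

```text
clock: 16.45
ee_pos: [0.6658, -0.031, 0.2614]
eef_rot: [0.166, -3.127, -0.001]
wrist_force: [-0.9, -0.3, -1.9]
width: -0.0001
grip_force: 0.0
```

Run:
```python
from h import *
np.set_printoptions(precision=4,suppress=True)
s=ctrl.read_state();print(s['ee_pos'],s['eef_rot'],s['wrist_force'])
f=grab('side');t=grab('top')
for n,k in(('side',f),('top',t)):
  for q in('probe_knob','probe_tip','lock_tip','lock_hinge'): print(n,q,[(np.round(d['point'],1),round(d['score'],2)) for d in ctrl.place_of(k,q)][:3])
print('knob exp',proj(f,(.677,-.1107,.2227)))
h=cv2.cvtColor(f['color'],cv2.COLOR_RGB2HSV);m=cv2.inRange(h,(0,150,80),(6,255,255))|cv2.inRange(h,(174,150,80),(180,255,255));m[:170]=0;m[215:]=0;m[:,:305]=0;m[:,350:]=0
ys,xs=np.where(m>0);i=np.argsort(ys)
if len(xs):print('lever top px',xs[i][:4],ys[i][:4],'bottom',xs[i][-3:],ys[i][-3:])
th=np.radians
c,sn=np.cos(.104),np.sin(.104)
for a in(32,39,46):
  y=.028+.087*np.cos(th(a))-.004*np.sin(th(a));z=.135+.087*np.sin(th(a)); print(a,proj(f,(.6775-sn*y,-.1105+c*y,z)))
print('tcp px',proj(f,s['ee_pos']))
```

```text
[ 0.6658 -0.031   0.2614] [ 0.1659 -3.1273 -0.0007] [-0.8895 -0.3355 -1.8664]
side probe_knob [(array([343.6, 187.1]), 0.6), (array([283.6, 222.8]), 0.16)]
side probe_tip [(array([337.1, 236.6]), 0.65), (array([329.2, 245.5]), 0.5)]
side lock_tip [(array([327.6, 180. ]), 0.64), (array([348.2, 285.9]), 0.47)]
side lock_hinge [(array([332.7, 201.5]), 0.61)]
top probe_knob [(array([315.1, 117.9]), 0.56)]
top probe_tip [(array([309. , 142.7]), 0.72), (array([369.4, 173.9]), 0.3)]
top lock_tip [(array([369.1, 176. ]), 0.69), (array([309.3, 131.4]), 0.56)]
top lock_hinge [(array([301.3, 128.5]), 0.68)]
knob exp [342.6365 186.3111]
lever top px [323 321 322 323] [180 181 181 181] bottom [328 329 330] [196 196 196]
32 [321.0627 181.5124]
39 [322.4868 180.2947]
46 [324.1141 179.4157]
tcp px [325.441  163.5238]
```

Call:
send_rows(moves=[[[-0.08,0,0.6,0,0,0,1],[0,0,0.6,0,0,0,1],[0,0,0.2,0,0,0,1],[0,0,0.1,0,0,0,1],[0,0,0.1,0,0,0,1]]])

```text
clock: 17.37
ee_pos: [0.672, -0.0326, 0.2044]
eef_rot: [-0.163, 3.137, -0.0]
wrist_force: [-0.4, 0.4, -0.2]
width: -0.0002
grip_force: 0.0
```

Call:
send_rows(moves=[[[0,0,0.15,0,0,0,1],[0,0,0.15,0,0,0,1],[0,0,0.15,0,0,0,1],[0,0,0.15,0,0,0,1]]])

```text
clock: 17.7
ee_pos: [0.6721, -0.0325, 0.1801]
eef_rot: [-0.163, 3.136, 0.0]
wrist_force: [-1.0, -0.0, 3.7]
width: 0.0001
grip_force: 2.0
```

Call:
send_rows(moves=[[[0,0,0.15,0,0,0,1],[0,0,0.15,0,0,0,1],[0,0,0.15,0,0,0,1],[0,0,0.15,0,0,0,1],[0,0,0.1,0,0,0,1]]])

```text
clock: 18.12
ee_pos: [0.672, -0.0317, 0.1517]
eef_rot: [-0.164, 3.137, 0.002]
wrist_force: [0.3, 3.0, 4.1]
width: -0.0003
grip_force: 1.9
```

Call:
send_rows(moves=[[[0,0,0.1,0,0,0,1],[0,0,0.1,0,0,0,1],[0,0,0.05,0,0,0,1],[0,0,0.05,0,0,0,1]]])

```text
clock: 18.45
ee_pos: [0.6718, -0.0315, 0.1399]
eef_rot: [0.165, -3.137, -0.002]
wrist_force: [0.1, 3.8, 4.5]
width: -0.0001
grip_force: 2.3
```

Call:
send_rows(moves=[[[0,0,0.05,0,0,0,1],[0,0,0.05,0,0,0,1],[0,0,0.05,0,0,0,1],[0,0,0,0,0,0,1]]])

```text
clock: 18.78
ee_pos: [0.672, -0.0315, 0.1388]
eef_rot: [-0.164, 3.136, 0.005]
wrist_force: [-8.9, 4.1, 24.0]
width: -0.0
grip_force: 12.2
```

Call:
send_rows(moves=[[[0,0,0,0,0,0,1],[0,0,0,0,0,0,1],[0,0,0,0,0,0,1]]])

```text
clock: 19.03
ee_pos: [0.672, -0.0315, 0.1388]
eef_rot: [-0.165, 3.136, 0.004]
wrist_force: [-9.4, 5.5, 22.7]
width: 0.0001
grip_force: 12.0
```

Call:
send_rows(moves=[[[0,0,-0.2,0,0,0,1],[0,0,-0.8,0,0,0,1],[0,0,-1,0,0,0,1],[0,0,-1,0,0,0,1],[0,0,-1,0,0,0,1]]])

```text
clock: 19.45
ee_pos: [0.6708, -0.0343, 0.2946]
eef_rot: [0.16, -3.135, 0.004]
wrist_force: [1.3, -0.8, -0.7]
width: -0.0001
grip_force: 0.0
```

Call:
send_rows(moves=[[[0,0.8,-0.5,0,0,0,1],[0,1,0,0,0,0,1],[0,1,0,0,0,0,1],[0,0,0,0,0,0,1],[0,0,0,0,0,0,1]]])

```text
clock: 19.87
ee_pos: [0.6595, 0.082, 0.3125]
eef_rot: [0.172, -3.135, 0.001]
wrist_force: [-0.2, -1.3, -0.5]
width: -0.0002
grip_force: 0.0
```

Run:
```python
from h import *
np.set_printoptions(precision=4,suppress=True)
s=ctrl.read_state();print(s['ee_pos'],s['wrist_force'])
f=grab('side');t=grab('top')
for n,k in(('side',f),('top',t)):
  for q in('probe_knob','lock_tip','pocket_floor','nest_center'): print(n,q,[(np.round(d['point'],1),round(d['score'],2)) for d in ctrl.place_of(k,q)][:4])
c,sn=np.cos(.104),np.sin(.104)
W=lambda x,y,z:(.6775+c*x-sn*y,-.1105+sn*x+c*y,z)
for n,k in(('side',f),('top',t)):
    print(n,'knob exp',proj(k,W(0,0,.2227)),'locktip exp',proj(k,W(0,.108,.139)),'lever end',proj(k,W(0,.115,.135)),'nest',proj(k,W(-.03,0,.025)))
    h=cv2.cvtColor(k['color'],cv2.COLOR_RGB2HSV);m=cv2.inRange(h,(0,150,80),(6,255,255))|cv2.inRange(h,(174,150,80),(180,255,255))
    b=(170,215,300,350) if n=='side' else (110,150,255,310)
    ys,xs=np.where(m[b[0]:b[1],b[2]:b[3]]>0)
    if len(xs): i=xs.argmin();print('red end',xs[i]+b[2],ys[i]+b[0],'range y',ys.min()+b[0],ys.max()+b[0])
h=cv2.cvtColor(t['color'],cv2.COLOR_RGB2HSV);m=cv2.inRange(h,(45,100,40),(80,255,255));m[:120]=0;m[215:]=0;m[:,:280]=0;m[:,345:]=0
ys,xs=np.where(m>0)
if len(ys):
    y=ys.max();print('rear',[onz(t,(xs[ys==r].mean(),r+.5),.05) for r in(y,)])
```

```text
[0.6595 0.082  0.3125] [-0.239  -1.2807 -0.5228]
side probe_knob [(array([348.3, 189.5]), 0.47)]
side lock_tip [(array([320. , 188.2]), 0.63)]
side pocket_floor [(array([245.6, 320.5]), 0.55), (array([339.8, 236.8]), 0.49)]
side nest_center [(array([225.1, 233.4]), 0.96), (array([332.3, 238.5]), 0.83), (array([242.5, 306. ]), 0.73), (array([305.4, 330.3]), 0.21)]
top probe_knob [(array([316.3, 119.8]), 0.45)]
top lock_tip [(array([272.8, 130.1]), 0.64), (array([397.7, 236.4]), 0.63), (array([312.7, 144.3]), 0.46)]
top pocket_floor [(array([367.1, 281.4]), 0.81), (array([309.9, 138.8]), 0.7), (array([313.9, 144.2]), 0.44), (array([312.6, 152.3]), 0.24)]
top nest_center [(array([352.4, 283.1]), 0.86), (array([254.9, 258. ]), 0.65), (array([311.1, 150. ]), 0.62), (array([309. , 123.9]), 0.6)]
side knob exp [342.7367 186.2265] locktip exp [318.8669 190.7046] lever end [317.4905 190.6221] nest [330.7822 238.2547]
red end 317 191 range y 190 199
top knob exp [316.0664 118.6084] locktip exp [272.3993 133.4994] lever end [269.7845 134.2245] nest [310.7781 151.7359]
red end 270 132 range y 130 137
rear [array([ 0.5691, -0.0845,  0.05  ])]
```

```bash
python3 -c "
from station import ctrl; print(ctrl.close_job())"
```

```text
the job is handed in; nothing more can be done
None
```

The job is handed in, but no verdict came back: my measurements put the nest home against the back stop, the probe on the pocket floor (about 31 mm above the table) and the lock lever level; I viewed 11 pictures, one over the limit of 10.

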